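# Show the stopper of the tall seed pot to the inspection camera

### The arm

A 6-joint arm with a two-finger parallel gripper is mounted at the origin on the work surface. World frame = base frame: x ahead of the robot, y to its left, z up, the work surface at z = 0. Lengths are in m, angles in rad, forces in N, time in s.
With the tool pointing down it reaches from about 0.325 to 0.775 m from the base axis. Payload 9.3 kg.
Tool frame: the origin (TCP) lies between the finger pads; the fingertips stand 22 mm ahead of it and the grasp point (between the pads) lies 3 mm ahead of it (bot.finger_overhang is the distance from the TCP to the fingertips, in m); z points along the fingers, y is the direction in which the jaws open and shut (so a half turn about z gives the same grasp; the last joint's range is limited). The gripper opens to 85 mm and grips with 20 to 120 N. Pads are 22 mm wide; open, the fingers measure 114 mm over their backs; the gripper's body (76 mm by 85 mm) begins 54 mm behind the grasp point. The pads swing forward as they close: fully open they stand 13 mm farther back than shut.
Start: joints at [-1.284, 0.259, 0.021, 1.334, 0, 1.418], TCP at [0.234, -0.498, 0.253] pointing down, gripper open.
Joint ranges: [-3.04, 3.04], [-0.91, 1.82], [-1.04, 1.36], [-1.92, 1.95], [-1.52, 1.45], [-3.14, 3.14]. Speed limits (rad/s): [2.22, 2.22, 2.79, 3.14, 3.14, 3.14].

### API

Orientations are given as [roll, pitch, yaw] about the fixed x, y, z axes, in that order (R = Rz(yaw) Ry(pitch) Rx(roll)).
In Python, from bench import bot, eyes gives the robot as it stands.
- The arm moves only by the tool servo_tool, never from a script. Its argument "increments" is one flat list of numbers, 7 for each row, row after row: the opening, from 0 (shut) to 1 (fully open), then the shift along the world's x, y, z in m, then the turn, a rotation vector about the world's x, y, z in units of 10 degrees (1.0 is 10 degrees). In form: [hand, x, y, z, wx, wy, wz, hand, x, y, z, wx, wy, wz, ...]. A call has 1 to 12 rows; each row is the pose to reach, as a shift and turn from the pose commanded when the call began; what a row does not reach only later rows make up. A row lasts 1/8 s, in which the tool goes at most 62.5 mm and 10.7 degrees, less where a joint would pass 70% of its speed; a pose out of reach is approached as far as the arm can. A call with a gripper value outside its range is refused whole. The fingers move at their own pace and stop on an object; the grip force is fixed at half the most. Time passes only in rows, so rows that repeat a pose let the fingers close. It gives the time, the measured TCP pose, the force and the opening at its end, in the units of the state.
- bot.read_state(): the state, without advancing time (a new reading comes with each control period).
- eyes.capture(name): name is "scene" or "top" or "wrist"; returns a dict with "img" (480x640x3 uint8, red, green, blue), "K" (3x3 intrinsics, pixels), "eye" and "attitude" of the camera in the world; the wrist camera has in their place "tool_from_camera" (4x4, takes a point from camera to tool coordinates, whose origin is the TCP and whose axes are the flange's). Camera axes: x right, y down, z forward; pixel columns grow to the right and rows downward; lengths in m; the calibration is good to about 2 mm. A picture is of the moment at which its call begins: read the wrist's pose just before it. There is no depth.
- bot.hand_in(): hands the job in, once; it reports no verdict.
The state is a dict: "t": time; "joint_positions": joint angles; "dq": joint speeds; "joint_efforts": joint torques, N m; "tcp_pos": TCP position; "tcp_rot": TCP orientation; "contact_force": force on the tool from outside, world axes, zero at the start; "torque": the same for the moment, N m; "opening": finger opening in m.
Only numpy, scipy, OpenCV 4.12 (cv2) and the standard library are available. Lean on these libraries where they do the work, as an engineer would, in place of code of your own. Each camera call takes 0.05 s, during which the arm holds its last target.

### The job

The wooden stopper of the taller clay pot has to be checked for cracks: draw it out of the neck by its knob, leaving the pot standing where it is, and hold it up to the inspection camera, its plug end squarely facing the lens, centred on the lens and 12 cm in front of it. Finish while still holding it there, still and clear of everything, and do not disturb the camera or the other things on the desk.

Things in the scene. Friction and masses are not known exactly. Their poses are not given: they have to be found in the camera images.
- stopper_centre (a point): Stopper of the taller pot, turned pale wood, 74 mm long, 30 to 65 g; on its axis, half-way along. z runs from plug end to knob, straight up in the pot. Knob to grip: cylinder 28 mm diameter, 36 mm long, its middle 19 mm above this point, from 1 mm above it to the top. Below the knob a flange, 47 mm diameter, 8 mm thick, rests on the pot's rim
- stopper_end (a point): Centre of the flat plug end (lower end) of that stopper, the face to show to the lens, 37 mm below stopper_centre; same axes. The plug is 30 mm long, 27 mm diameter at this end and 31 mm under the flange; it hangs 30 mm down in the neck with about 4 mm play in diameter and lifts straight out
- tall_pot: The taller brown clay pot, loose, round, 150 mm high (194 mm to the top of the knob with the stopper in), belly 106 mm diameter, neck 45 mm outside and 35 mm inside over its top 38 mm, 0.45 to 0.75 kg. Origin: centre of its underside on the desk; z up
- squat_pot: The other clay pot, to be left alone: 105 mm high, belly 126 mm diameter, same neck, with a stopper of its own of the same kind (149 mm to the top of its knob). Origin: centre of its underside. The two pots stand left and right, either way round
- other_stopper_centre (a point): The squat pot's stopper, same shape and size; on its axis, half-way along. Leave it in its pot
- lens (a point): Centre of the front glass of the inspection camera: grey barrel, 64 mm black ring light, 36 mm lens, in a yoke on a round grey stand (110 mm diameter, fixed to the desk). Its z axis is the viewing direction, out of the lens: up and leaning back to the robot's side, turn and lean differ each time. Glass about 120 mm above the desk
- focus (a point): The point in the air 120 mm straight in front of the lens glass, on the lens axis, where the plug end is to be held; same axes as lens. Presented squarely, the stopper's z axis and this z axis point the same way
- camera_head (a joint): Tilt of the camera head in its yoke: 0 looks straight up, larger leans the viewing direction towards the robot's side; 0.42 to 0.66 rad at the start, held by friction. Not to be moved
- pen_centre (a point): Chrome pen lying on the desk, 136 mm long, 9 mm diameter; its middle. Leave alone
- protractor_centre (a point): Purple half-round plastic protractor lying flat, 120 x 60 mm, 4 mm thick; its middle. Leave alone
- turntable (a joint): Angle of the round wooden turntable (170 mm diameter, top 26 mm above the desk) that carries three chalk sticks. Leave alone
- chalk0: White chalk stick, 80 mm long, 10 mm diameter, lying on the turntable; origin under its middle. Leave alone
- chalk1: Yellowish chalk stick, as chalk0
- chalk2: Bluish chalk stick, as chalk0
Mind the look-alikes: they are no part of the job. What is shaped like the part that bears stopper_centre but purple is not meant. Leave any green look-alike of the part that bears lens alone.

How it is judged:
On the way:
1. the stopper is drawn out of the tall pot's neck in the fingers, the pot left standing (z of stopper_end in the frame of tall_pot above 0.153 m and contact force between stopper and the fingers above 0.5 N and contact force between stopper and tall_pot below 0.1 N and angle between tall_pot's own z axis and vertical below 0.1 rad), for 0.2 s.
At the end, for the whole second after the job is handed in: Plug end within 20 mm of the point 120 mm straight in front of the lens, facing it, stopper axis within 0.17 rad of the lens axis; held still by the fingers alone, 150 mm or more above the desk; tall pot upright within 30 mm of its place (distance between stopper_end and focus below 0.02 m and angle between the z axis of stopper_end and the z axis of focus, either way round below 0.17 rad and z of stopper_centre in the frame of focus above 0.01 m and contact force between stopper and the fingers above 0.5 N and contact force between stopper and camera_stand below 0.1 N and contact force between stopper and tall_pot below 0.1 N and height (world z) of stopper_end above 0.15 m and linear speed of stopper below 0.02 m/s and angular speed of stopper below 0.15 rad/s and angle between tall_pot's own z axis and vertical below 0.1 rad and distance of tall_pot from where it was at the start of the episode below 0.03 m); the arm keeps its last pose, push and grip.
It fails at once if the tall pot is tipped or pushed away (angle between tall_pot's own z axis and vertical above 0.3 rad or distance of tall_pot from where it was at the start of the episode above 0.04 m).
It fails at once if the camera is knocked or re-aimed (distance of focus from where it was at the start of the episode above 0.01 m).
It fails at once if the other things on the desk are disturbed (distance of any of squat_pot, other_stopper_centre, pen_centre, protractor_centre, chalk0, chalk1, chalk2 from where it was at the start of the episode above 0.03 m or angle between squat_pot's own z axis and vertical above 0.3 rad).
It also fails if it takes over 34 s, if anything falls off the work surface, if the arm or the gripper's body presses on something with over 40 N, if the wrist force passes 120 N, or if a joint passes its speed limit or range.

## Working session

There is one attempt and no reset: what is moved stays moved. The work goes in short steps, Python scripts to look and compute and a tool call to move; the robot and the scene stay as the last step left them, time stands still between calls to the robot, and variables do not carry over. Pictures are saved under pics/ and viewed, and the job is handed in when it is done.

Besides the shell and the picture viewer there is one more tool, called after "Request:" as name(argument=value, ...) on one line, values as JSON. servo_tool: Moves the arm, as the interface text tells. Its arguments: {"type":"object","properties":{"increments":{"type":"array"}},"required":["increments"]}

```bash
ls; mkdir -p pics
python3 - <<'E'
from bench import bot, eyes
import cv2
print(bot.read_state())
for n in ("scene","top","wrist"):
    c=eyes.capture(n)
    cv2.imwrite(f"pics/{n}0.png",c["img"][:,:,::-1])
    print(n,{k:v for k,v in c.items() if k!="img"})
E
```

```text
pics
{'t': 0.0, 'joint_positions': array([-1.28360778e+00,  2.59208287e-01,  2.07560073e-02,  1.33369051e+00,
       -4.28090511e-05,  1.41819541e+00]), 'dq': array([ 7.87882614e-05, -1.29386814e-05, -1.40792088e-03, -4.40072456e-04,
        5.84160899e-04,  4.83085193e-04]), 'joint_efforts': array([-1.98072298e-04, -5.55642986e+01,  3.44524240e+01,  1.35857170e-02,
       -9.32969260e-05, -2.09980368e-05]), 'tcp_pos': array([ 0.23407486, -0.49742724,  0.25265514]), 'tcp_rot': array([-3.14025533e+00, -1.62363630e-04,  4.39789388e-01]), 'contact_force': array([-0.37780317, -0.61803218, -0.05382762]), 'torque': array([-0.04501578,  0.06456208, -0.01993377]), 'opening': 0.08499783624445417}
scene {'K': array([[437.30676291,   0.        , 314.8536652 ],
       [  0.        , 437.30676291, 237.86303033],
       [  0.        ,   0.        ,   1.        ]]), 'eye': array([ 1.03573218, -0.49211064,  0.66207718]), 'attitude': array([-2.21686381,  0.01066501,  0.74083277])}
top {'K': array([[620.66505975,   0.        , 315.26902738],
       [  0.        , 620.66505975, 241.6004946 ],
       [  0.        ,   0.        ,   1.        ]]), 'eye': array([ 0.38517934, -0.00641991,  1.58335809]), 'attitude': array([-2.9929351 ,  0.01024995, -1.58976541])}
wrist {'K': array([[369.00094646,   0.        , 311.37065414],
       [  0.        , 369.00094646, 237.95076234],
       [  0.        ,   0.        ,   1.        ]]), 'tool_from_camera': array([[-4.36010205e-04, -9.46233821e-01, -3.23483178e-01,
         8.26291429e-02],
       [ 9.99999865e-01, -5.03698788e-04,  1.25529503e-04,
         6.56137280e-04],
       [-2.81718346e-04, -3.23483080e-01,  9.46233913e-01,
        -1.19388753e-01],
       [ 0.00000000e+00,  0.00000000e+00,  0.00000000e+00,
         1.00000000e+00]])}
```

View pics/scene0.png

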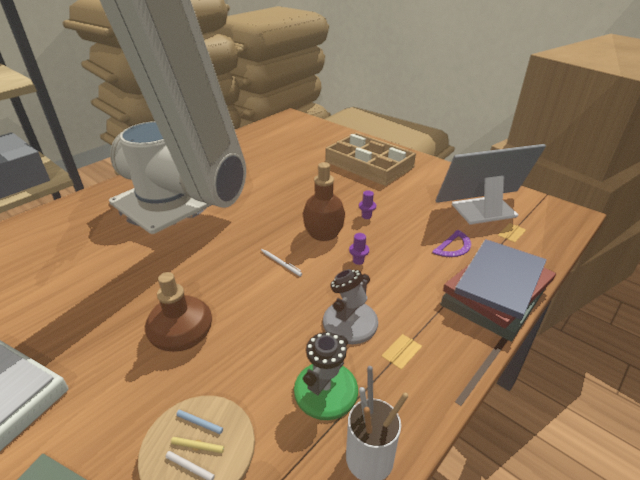

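View pics/top0.png

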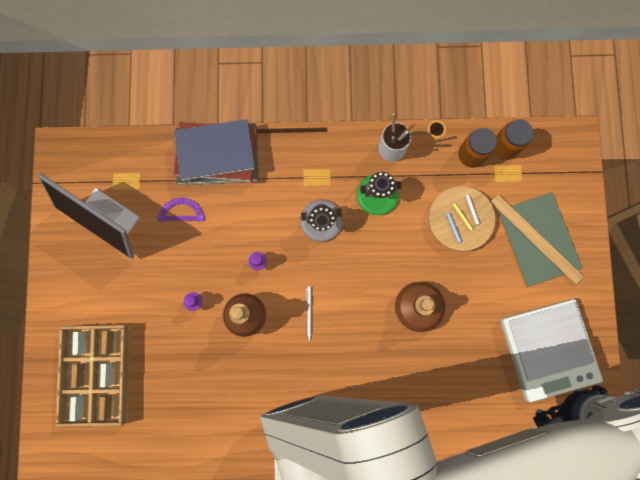

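View pics/wrist0.png

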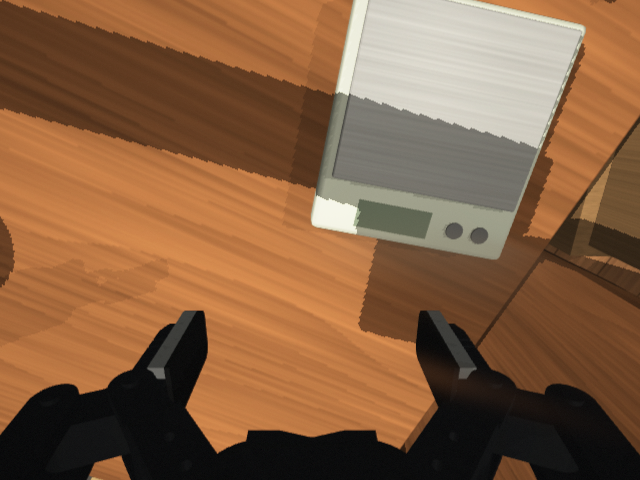

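The tall pot, with its pale stopper, is on the robot's left: top (240,313), scene (323,200). The grey inspection camera is at top (321,218) and scene (350,300), and the green one is a decoy. I'll enlarge both for measuring.

```bash
cat > h.py <<'E'
import numpy as np, cv2
from scipy.spatial.transform import Rotation as Rt
from bench import bot, eyes
def pose(c,st=None):
    if 'eye' in c: return Rt.from_euler('xyz',c['attitude']).as_matrix(), np.array(c['eye'])
    R=Rt.from_euler('xyz',st['tcp_rot']).as_matrix(); T=c['tool_from_camera']
    return R@T[:3,:3], R@T[:3,3]+st['tcp_pos']
def ray(K,P,uv):
    R,e=P; d=R@np.linalg.inv(K)@np.array([uv[0],uv[1],1.]); return e,d/np.linalg.norm(d)
def proj(K,P,X):
    R,e=P; p=(np.atleast_2d(X)-e)@R; q=p@K.T; return q[:,:2]/q[:,2:]
def atz(r,z): e,d=r; return e+d*(z-e[2])/d[2]
def tri(rs):
    A=0;b=0
    for e,d in rs:
        M=np.eye(3)-np.outer(d,d); A=A+M; b=b+M@e
    X=np.linalg.solve(A,b); return X,[np.linalg.norm(np.cross(X-e,d)) for e,d in rs]
def crop(img,u0,v0,u1,v1,s,fn):
    c=cv2.resize(img[v0:v1,u0:u1],None,fx=s,fy=s,interpolation=cv2.INTER_CUBIC)
    for u in range((u0+9)//10*10,u1,10):
        cv2.line(c,((u-u0)*s,0),((u-u0)*s,6 if u%50 else 14),(255,255,0),1)
    for v in range((v0+9)//10*10,v1,10):
        cv2.line(c,(0,(v-v0)*s),(6 if v%50 else 14,(v-v0)*s),(255,255,0),1)
    cv2.imwrite(fn,c[:,:,::-1])
E
python3 - <<'E'
import cv2
from h import *
s=cv2.imread('pics/scene0.png')[:,:,::-1]; t=cv2.imread('pics/top0.png')[:,:,::-1]
crop(s,290,150,390,350,3,'pics/a1.png') if 0 else None
crop(s,300,260,400,350,7,'pics/s_cam.png')
crop(s,290,155,360,245,6,'pics/s_pot.png')
crop(t,290,190,360,250,10,'pics/t_cam.png')
crop(t,210,280,280,345,9,'pics/t_pot.png')
E
```

```text
(no output)
```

View pics/s_cam.png

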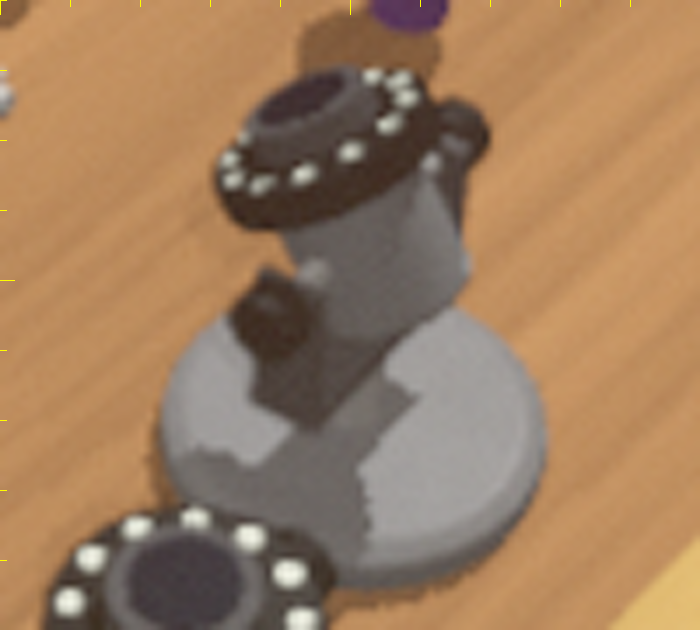

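View pics/s_pot.png

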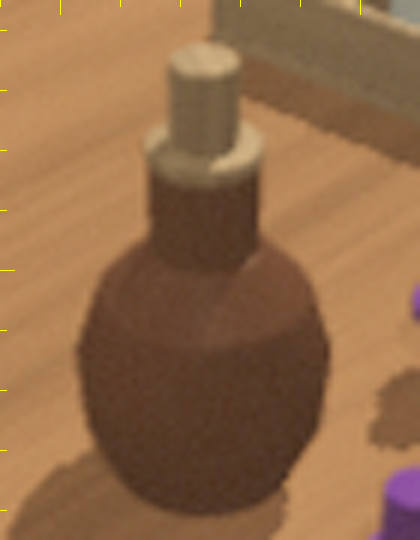

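View pics/t_cam.png

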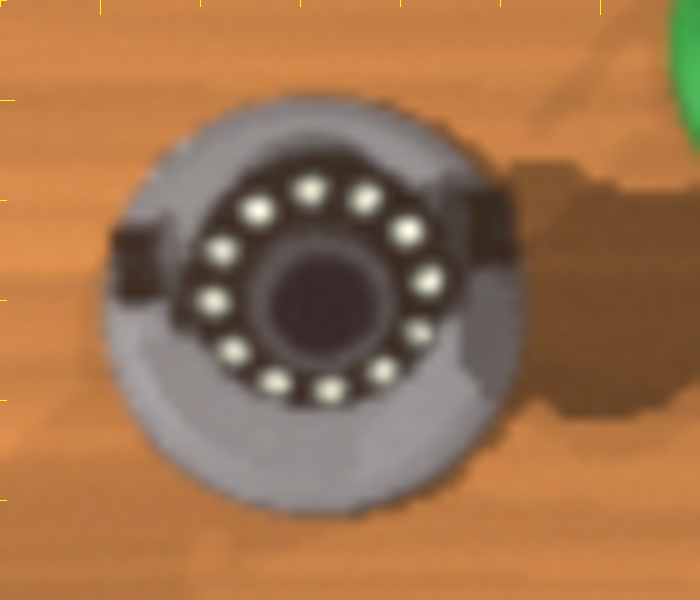

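View pics/t_pot.png

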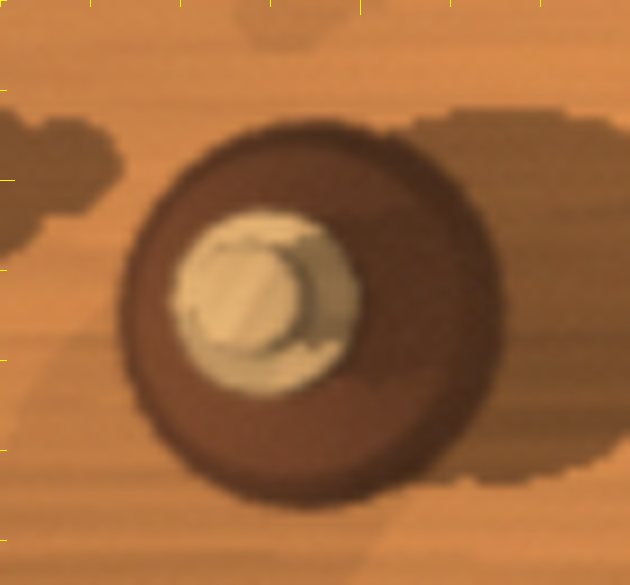

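Run:
```python
from h import *
print(bot.finger_overhang)
S=eyes.capture('scene');T=eyes.capture('top')
Ps,Pt=pose(S),pose(T);Ks,Kt=S['K'],T['K']
rs=ray(Ks,Ps,(323.6,164.8)); rt=ray(Kt,Pt,(236.7,312.8))
print('knob top',tri([rs,rt]), atz(rs,.194),atz(rt,.194))
f=lambda p,u0,v0,s:(u0+(p[0]+.5)/s-.5,v0+(p[1]+.5)/s-.5)
print('belly',atz(ray(Kt,Pt,f((312,314),210,280,9)),.06))
lt=f((322,302),290,190,10); ls=f((300,98),300,260,7)
X,e=tri([ray(Kt,Pt,lt),ray(Ks,Ps,ls)]);print('lens',X,e)
a=atz(ray(Kt,Pt,f((138,265),290,190,10)),.09);b=atz(ray(Kt,Pt,f((490,225),290,190,10)),.09)
d=b-a;print('pivots',a,b,'lean az',np.degrees(np.arctan2(d[0],-d[1]))+0, 'dir',np.array([d[1],-d[0]])/np.hypot(*d[:2]))
print('base',atz(ray(Kt,Pt,f((315,308),290,190,10)),.01))
print('squat',atz(ray(Kt,Pt,(420,306)),.05))
```

```text
0.022
knob top (array([0.43744473, 0.18295467, 0.19160576]), [np.float64(0.0009349221712573497), np.float64(0.0009349221712574326)]) [0.44099718 0.18033595 0.194     ] [0.43669721 0.18195679 0.194     ]
belly [0.43731814 0.18173643 0.06      ]
lens [ 0.65769939 -0.01187659  0.11874109] [np.float64(0.0003465634508741649), np.float64(0.0003465634508742002)]
pivots [0.67293788 0.03262283 0.09      ] [ 0.68109986 -0.05376462  0.09      ] lean az 5.397343510021094 dir [-0.99556633 -0.09406215]
base [ 0.67612843 -0.01070641  0.01      ]
squat [ 0.44993107 -0.24917953  0.05      ]
```

Request:
servo_tool(increments=[1,0.005,0.02,0.04,0,0,1,1,0.02,0.05,0.08,0,0,2,1,0.035,0.085,0.12,0,0,3,1,0.055,0.12,0.15,0,0,4,1,0.075,0.16,0.167,0,0,5,1,0.095,0.2,0.167,0,0,6,1,0.115,0.24,0.167,0,0,7,1,0.135,0.28,0.167,0,0,8,1,0.155,0.32,0.167,0,0,9,1,0.175,0.36,0.167,0,0,10,1,0.195,0.4,0.167,0,0,11,1,0.215,0.43,0.167,0,0,12])

```text
t: 1.75
tcp_pos: [0.4495, -0.066, 0.4205]
tcp_rot: [3.141, 0.0, 2.541]
contact_force: [0.4, -0.5, 0.9]
opening: 0.0852
```

Request:
servo_tool(increments=[1,0.017,0.018,0,0,0,1,1,0.034,0.036,0,0,0,2,1,0.05,0.055,0,0,0,3,1,0.05,0.055,0,0,0,3.5,1,0.05,0.055,0,0,0,3.5,1,0.05,0.055,0,0,0,3.5])

```text
t: 2.5
tcp_pos: [0.499, -0.0128, 0.4203]
tcp_rot: [-3.142, 0.0, -3.14]
contact_force: [-1.0, -0.5, -0.4]
opening: 0.0851
```

Run:
```python
from h import *
import pickle
st=bot.read_state(); c=eyes.capture('wrist')
print(st['t'],st['tcp_pos'],st['tcp_rot'],st['joint_positions'])
pickle.dump((st,c),open('w1.pkl','wb'))
cv2.imwrite('pics/w1.png',c['img'][:,:,::-1])
print(proj(c['K'],pose(c,st),[[.658,-.012,.119],[.438,.182,.194]]))
```

```text
2.5 [ 0.49903824 -0.01279993  0.42031651] [-3.14154493e+00  3.49689087e-05 -3.14038743e+00] [-1.93881366e-01  1.77968064e-01  3.36350956e-01  1.72913566e+00
 -4.00371403e-05 -1.95086589e-01]
[[312.74413935 310.52068977]
 [527.53496921 138.50959872]]
```

View pics/w1.png

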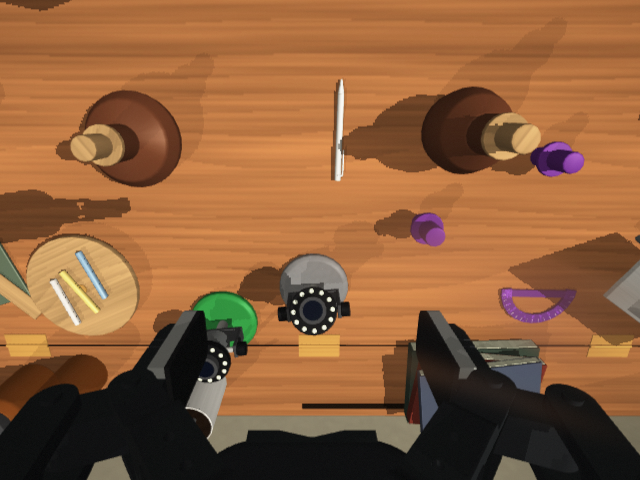

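The wrist view shows the lens almost face-on at (313,311) and the tall pot's knob at (525,138). Both are close to the predicted pixels. I'll fit the ring next.

Run:
```python
from h import *
import pickle
st,c=pickle.load(open('w1.pkl','rb'))
crop(c['img'],270,245,360,340,8,'pics/w1_cam.png')
crop(c['img'],470,95,560,185,8,'pics/w1_pot.png')
```

```text
(no output)
```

View pics/w1_cam.png

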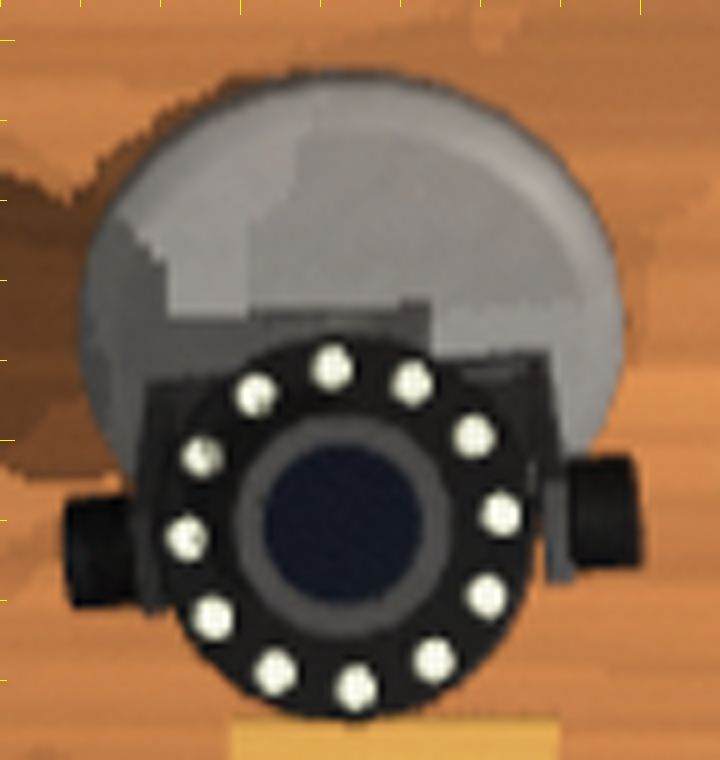

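View pics/w1_pot.png

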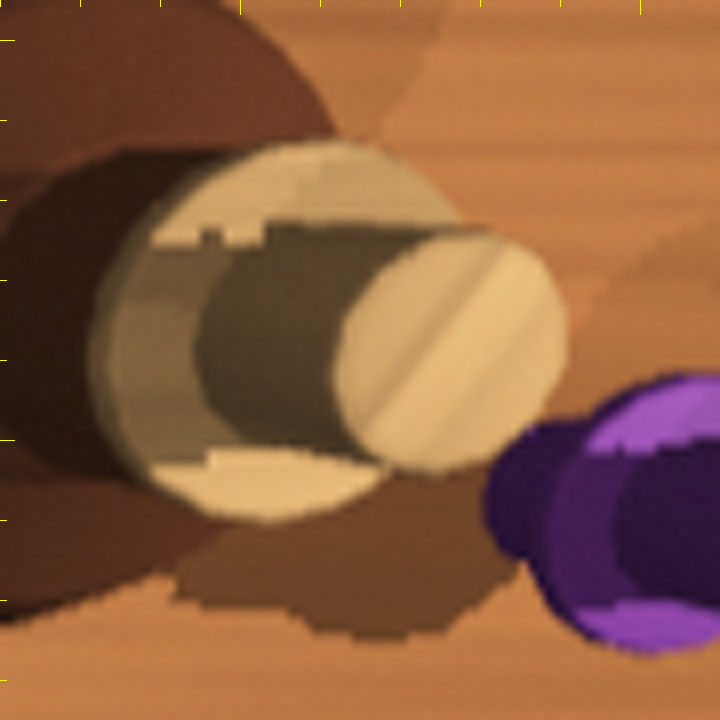

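```bash
cat > fit.py <<'E'
from h import *
import pickle
from scipy.optimize import least_squares
st,c=pickle.load(open('w1.pkl','rb'))
S=eyes.capture('scene');T=eyes.capture('top')
f=lambda P,u0,v0,s:np.array([[u0+(p[0]+.5)/s-.5,v0+(p[1]+.5)/s-.5] for p in P])
W=f([(333,367),(411,382),(474,436),(501,515),(487,597),(434,660),(356,688),(275,672),(214,619),(186,538),(202,457),(257,395)],270,245,8)
TT=f([(311,191),(366,199),(408,231),(429,282),(419,332),(383,371),(330,390),(276,382),(234,351),(213,301),(222,250),(258,210)],290,190,10)
SS=f([(351,152),(303,175),(390,124),(408,98),(261,185)],300,260,7)
Lw=f([(342,524)],270,245,8);Lt=f([(322,302)],290,190,10);Ls=f([(300,98)],300,260,7)
cams=[(c['K'],pose(c,st)),(T['K'],pose(T)),(S['K'],pose(S))]
def model(p):
    C=p[:3];n=np.array([-np.sin(p[3])*np.cos(p[4]),-np.sin(p[3])*np.sin(p[4]),np.cos(p[3])])
    a=np.cross(n,[0,1,0]);a/=np.linalg.norm(a);b=np.cross(n,a)
    th=p[6]+np.arange(12)*np.pi/6
    return C,n,C-p[7]*n+p[5]*(np.outer(np.cos(th),a)+np.outer(np.sin(th),b))
def res(p,cal=True):
    C,n,L=model(p);r=[]
    for i,((K,P),obs,l,wt) in enumerate(zip(cams,(W,TT,SS),(Lw,Lt,Ls),(1,1,1))):
        sh=p[8+2*i:10+2*i]
        q=proj(K,P,L)+sh
        d=np.linalg.norm(q[None]-obs[:,None],axis=2)
        r+=list(((q[d.argmin(1)]-obs)*wt).ravel())+list(((proj(K,P,C)+sh-l)*wt).ravel())
    r+=list(p[8:]/1.0)   # calibration px slack
    return np.array(r)
best=None
for ph in np.arange(0,.52,.13):
  for t in (.42,.54,.66):
    s=least_squares(res,np.r_[.658,-.012,.119,t,.0,.026,ph,.004,np.zeros(6)],loss='soft_l1',x_scale=np.r_[.01,.01,.01,.1,.1,.01,.1,.01,np.ones(6)])
    if best is None or s.cost<best.cost: best=s
p=best.x;C,n,L=model(p)
print('cost',best.cost,'lens',C.round(4),'tilt',p[3],'az',p[4],'n',n.round(4),'r',p[5],'h',p[7],'slack',p[8:].round(2))
print('focus',C+.12*n,'sd res',np.sqrt(np.mean(res(p)**2)))
J=best.jac;print('sig',(np.sqrt(np.diag(np.linalg.pinv(J.T@J)))*.5)[:8].round(4))
# knob
rk=[ray(*cams[0],f([(451,354)],470,95,8)[0]),ray(*cams[1],(236.7,312.8)),ray(*cams[2],(323.6,164.8))]
print('knob',tri(rk),[atz(r,.194) for r in rk])
E
python3 fit.py
```

```text
cost 0.650095944705773 lens [ 0.6576 -0.0123  0.1186] tilt 0.5591642964072693 az 0.08447116026304088 n [-0.5286 -0.0448  0.8477] r 0.026050320858502205 h 0.009946079136638033 slack [-0.25 -0.04  0.03  0.41  0.53 -0.11]
focus [ 0.59416858 -0.01766616  0.22036414] sd res 0.1381356091108308
sig [0.0008 0.0006 0.0013 0.0311 0.0498 0.0002 0.0066 0.0011]
knob (array([0.43788987, 0.18250936, 0.19169038]), [np.float64(0.0007606437172953918), np.float64(0.0011302658207159456), np.float64(0.0009518451398050019)]) [array([0.43826682, 0.1806027 , 0.194     ]), array([0.43669721, 0.18195679, 0.194     ]), array([0.44099718, 0.18033595, 0.194     ])]
```

Request:
servo_tool(increments=[1,-0.012,0.04,0,0,0,0,1,-0.025,0.08,-0.01,0,0,0,1,-0.037,0.12,-0.03,0,0,0,1,-0.049,0.16,-0.06,0,0,0,1,-0.061,0.195,-0.1,0,0,0,1,-0.061,0.195,-0.14,0,0,0,1,-0.061,0.195,-0.16,0,0,0,1,-0.061,0.195,-0.16,0,0,0,1,-0.061,0.195,-0.16,0,0,0])

```text
t: 3.78
tcp_pos: [0.4386, 0.1822, 0.2613]
tcp_rot: [3.141, 0.001, -3.139]
contact_force: [-0.7, 0.1, 0.3]
opening: 0.0858
```

Run:
```python
from h import *
st=bot.read_state(); c=eyes.capture('wrist')
print(st['t'],st['tcp_pos'],st['tcp_rot'],st['joint_positions'])
P=pose(c,st); print(proj(c['K'],P,[[.438,.182,.194],[.438,.182,.158]]))
cv2.imwrite('pics/w2.png',c['img'][:,:,::-1])
```

```text
3.775 [0.43859441 0.18224304 0.26134909] [ 3.14127226e+00  1.35292409e-03 -3.13881846e+00] [ 2.16855072e-01  1.27017001e-01 -1.27003986e-01  1.31538523e+00
  2.56560271e-05  2.14080684e-01]
[[312.67141675 270.87729742]
 [312.49110426 248.03140501]]
```

View pics/w2.png

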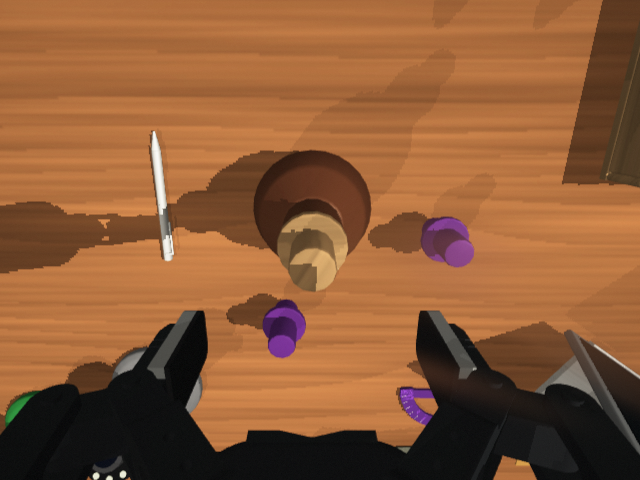

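The knob is centred between the jaws at (312,270), as predicted. I'll descend and close.

Request:
servo_tool(increments=[1,0,0,-0.03,0,0,0,1,0,0,-0.055,0,0,0,1,0,0,-0.07,0,0,0,1,0,0,-0.076,0,0,0,1,0,0,-0.076,0,0,0,0,0,0,-0.076,0,0,0,0,0,0,-0.076,0,0,0,0,0,0,-0.076,0,0,0,0,0,0,-0.076,0,0,0,0,0,0,-0.076,0,0,0,0,0,0,-0.076,0,0,0,0,0,0,-0.076,0,0,0])

```text
t: 5.32
tcp_pos: [0.4384, 0.1824, 0.1847]
tcp_rot: [3.141, 0.001, -3.138]
contact_force: [0.8, 1.4, 5.7]
opening: 0.0264
```

Run:
```python
from h import *
st=bot.read_state(); c=eyes.capture('wrist')
print(st['t'],st['tcp_pos'],st['tcp_rot'],st['opening'],st['contact_force'])
cv2.imwrite('pics/w3.png',c['img'][:,:,::-1])
S=eyes.capture('scene');crop(S['img'],260,110,390,250,4,'pics/s3.png')
```

```text
5.325 [0.43843398 0.18243488 0.18474123] [ 3.14133684e+00  1.00358545e-03 -3.13810209e+00] 0.026353865136112313 [0.75340838 1.37254551 5.73510781]
```

View pics/w3.png

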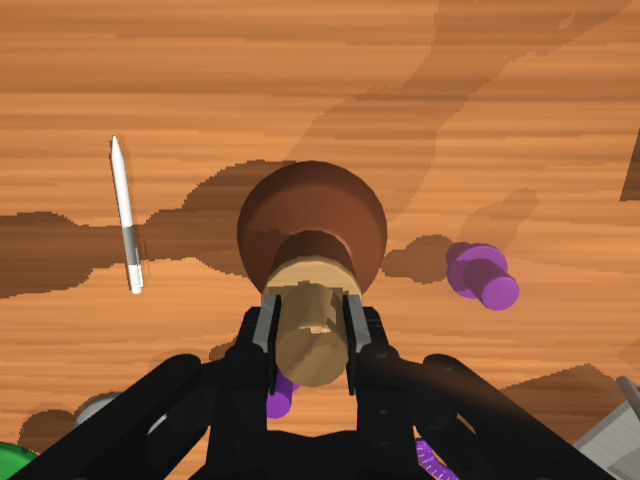

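View pics/s3.png

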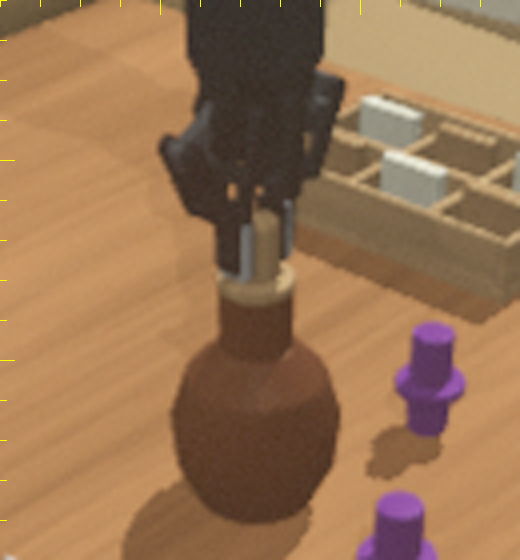

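The fingers hold the knob (26 mm opening) and the pot is undisturbed. Next is a straight lift.

Request:
servo_tool(increments=[0,0,0,0.008,0,0,0,0,0,0,0.018,0,0,0,0,0,0,0.03,0,0,0,0,0,0,0.045,0,0,0,0,0,0,0.065,0,0,0,0,0,0,0.09,0,0,0,0,0,0,0.115,0,0,0,0,0,0,0.14,0,0,0,0,0,0,0.155,0,0,0,0,0,0,0.16,0,0,0,0,0,0,0.16,0,0,0,0,0,0,0.16,0,0,0])

```text
t: 6.92
tcp_pos: [0.438, 0.1823, 0.3437]
tcp_rot: [-3.141, -0.001, -3.138]
contact_force: [0.6, 0.5, -0.4]
opening: 0.0265
```

Run:
```python
from h import *
st=bot.read_state(); c=eyes.capture('wrist')
print(st['t'],st['tcp_pos'],st['tcp_rot'],st['opening'],st['contact_force'])
cv2.imwrite('pics/w4.png',c['img'][:,:,::-1])
S=eyes.capture('scene');cv2.imwrite('pics/s4.png',S['img'][:,:,::-1]);crop(S['img'],270,60,380,250,4,'pics/s4c.png')
print(proj(S['K'],pose(S),[st['tcp_pos'],st['tcp_pos']-[0,0,.064]]))
```

```text
6.925 [0.43795467 0.18228903 0.34370963] [-3.14133220e+00 -1.01263162e-03 -3.13813461e+00] 0.026466937142386182 [ 0.55663241  0.50025735 -0.38748692]
[[323.2271075   99.41554381]
 [323.20168761 128.56518299]]
```

View pics/w4.png

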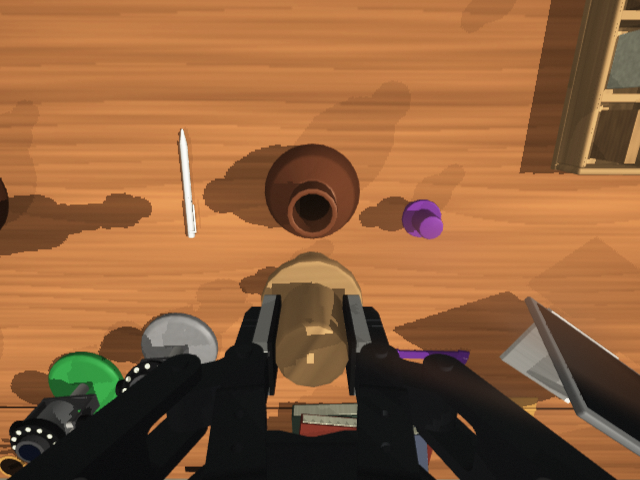

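View pics/s4c.png

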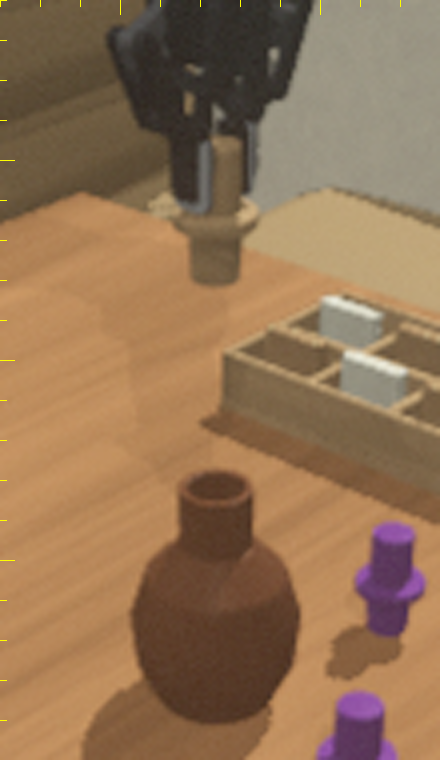

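The stopper is out and the pot is standing. The plug end sits where predicted, at scene (323,129). Next I'll work out the final pose.

```bash
cat > goal.py <<'E'
from h import *
C=np.array([.6576,-.0123,.1186]);n=np.array([-.5286,-.0448,.8477]);n/=np.linalg.norm(n)
foc=C+.12*n; goal=foc+.064*n
st=bot.read_state();R=Rt.from_euler('xyz',st['tcp_rot'])
z=R.apply([0,0,1]);ax=np.cross(z,-n);ang=np.arctan2(np.linalg.norm(ax),z@-n)
rv=ax/max(np.linalg.norm(ax),1e-9)*np.degrees(ang)/10
print('t',st['t'],'shift',(goal-st['tcp_pos']).round(4),'turn',rv.round(3),'end err',(st['tcp_pos']+.064*z-foc).round(4),'dist',np.linalg.norm(st['tcp_pos']+.064*z-foc).round(4),'ang',ang.round(4))
E
python3 goal.py
```

```text
t 7.025 shift [ 0.1224 -0.2029 -0.0692] turn [ 0.272 -3.198  0.   ] end err [-0.1562  0.2     0.0594] dist 0.2606 ang 0.5602
```

Request:
servo_tool(increments=[0,0.012,-0.02,0,0.03,-0.32,0,0,0.024,-0.04,0,0.05,-0.64,0,0,0.037,-0.061,0,0.08,-0.96,0,0,0.049,-0.081,0,0.11,-1.28,0,0,0.061,-0.101,0,0.14,-1.6,0,0,0.073,-0.122,0,0.16,-1.92,0,0,0.086,-0.142,0,0.19,-2.24,0,0,0.098,-0.162,-0.01,0.22,-2.56,0,0,0.11,-0.182,-0.02,0.245,-2.88,0,0,0.12,-0.198,-0.035,0.27,-3.1,0,0,0.122,-0.203,-0.045,0.27,-3.2,0,0,0.122,-0.203,-0.05,0.27,-3.2,0])

```text
t: 8.52
tcp_pos: [0.5596, -0.021, 0.2931]
tcp_rot: [3.091, 0.557, 3.129]
contact_force: [0.6, 0.9, -1.0]
opening: 0.0265
```

```bash
python3 goal.py
python3 - <<'E'
from bench import bot; print(bot.read_state()['joint_positions'])
E
```

```text
t 8.525 shift [ 0.0008  0.0004 -0.0185] turn [ 0.001 -0.003  0.001] end err [-0.0008 -0.0004  0.0185] dist 0.0185 ang 0.0005
[-0.28145203 -0.05185402 -0.37676025  0.71746759  0.19068971 -0.23209558]
```

Request:
servo_tool(increments=[0,0,0,-0.006,0,0,0,0,0.001,0,-0.013,0,0,0,0,0.001,0,-0.018,0,0,0,0,0.001,0,-0.018,0,0,0,0,0.001,0,-0.018,0,0,0,0,0.001,0,-0.018,0,0,0])

```text
t: 9.28
tcp_pos: [0.5613, -0.0207, 0.2766]
tcp_rot: [3.091, 0.559, 3.131]
contact_force: [-0.5, -0.2, -0.0]
opening: 0.0265
```

```bash
python3 goal.py
python3 - <<'E'
from h import *
st=bot.read_state(); c=eyes.capture('wrist')
print(st['tcp_pos'],st['opening'],st['contact_force'],abs(st['dq']).max())
cv2.imwrite('pics/w5.png',c['img'][:,:,::-1])
S=eyes.capture('scene');T=eyes.capture('top');cv2.imwrite('pics/s5.png',S['img'][:,:,::-1]);cv2.imwrite('pics/t5.png',T['img'][:,:,::-1])
crop(S['img'],260,150,420,340,4,'pics/s5c.png');crop(T['img'],270,190,370,260,8,'pics/t5c.png')
n=np.array([-.5286,-.0448,.8477]);C=np.array([.6576,-.0123,.1186]);e=st['tcp_pos']-.064*n
print('end',e,'pred px',proj(S['K'],pose(S),[e,st['tcp_pos'],C,e+.03*n]))
E
```

```text
t 9.275 shift [-0.0009  0.0001 -0.002 ] turn [0.001 0.01  0.001] end err [ 0.001  -0.0001  0.0021] dist 0.0023 ang 0.0018
[ 0.56128535 -0.02067018  0.27658989] 0.02647789440830899 [-0.46933514 -0.19040144 -0.03517189] 0.0024575799923652704
end [ 0.59511575 -0.01780298  0.22233709] pred px [[314.66774711 216.26113757]
 [298.97211849 184.08062378]
 [342.05502342 273.74220362]
 [307.39093267 201.3415932 ]]
```

View pics/s5c.png

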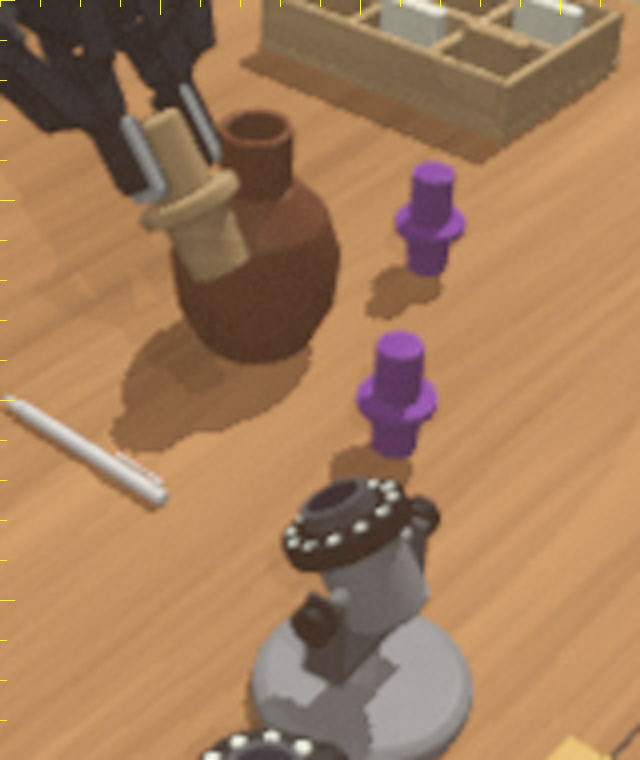

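View pics/t5.png

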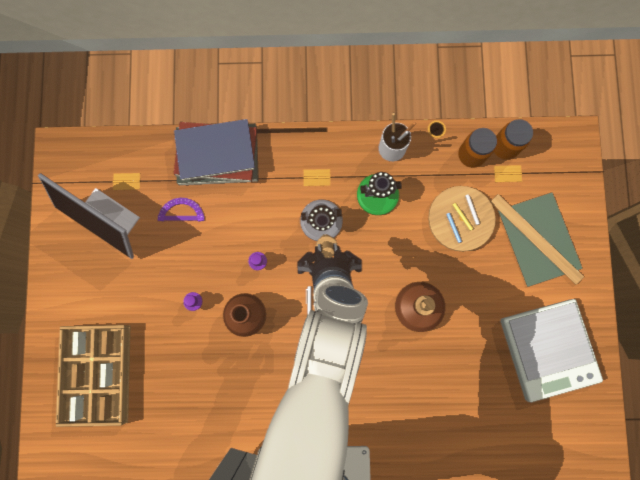

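View pics/w5.png

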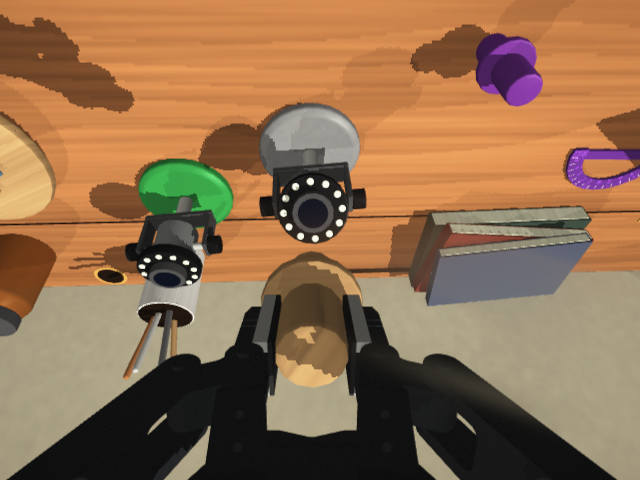

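The plug end is at scene (315,216), as predicted, and everything else is in place. As an independent check of the lens axis, I'll project the fitted ring model into this new wrist view.

```bash
cat fit.py > fit2.py
cat >> fit2.py <<'E'
st=bot.read_state();c=eyes.capture('wrist');P=pose(c,st)
q=proj(c['K'],P,L);l=proj(c['K'],P,C)
im=cv2.resize(c['img'][160:255,255:375],None,fx=6,fy=6,interpolation=cv2.INTER_CUBIC)
for a in np.vstack([q,l]): cv2.drawMarker(im,tuple(int(round(x)) for x in ((a-[255,160]+.5)*6-.5)),(255,0,0),cv2.MARKER_CROSS,8,1)
cv2.imwrite('pics/w5c.png',im[:,:,::-1])
E
python3 fit2.py|head -2; python3 goal.py
```

```text
cost 0.650095944705773 lens [ 0.6576 -0.0123  0.1186] tilt 0.5591642964072693 az 0.08447116026304088 n [-0.5286 -0.0448  0.8477] r 0.026050320858502205 h 0.009946079136638033 slack [-0.25 -0.04  0.03  0.41  0.53 -0.11]
focus [ 0.59416858 -0.01766616  0.22036414] sd res 0.1381356091108308
t 9.575 shift [-0.0008  0.0002 -0.0018] turn [0.001 0.008 0.001] end err [ 0.0009 -0.0002  0.0018] dist 0.002 ang 0.0014
```

View pics/w5c.png

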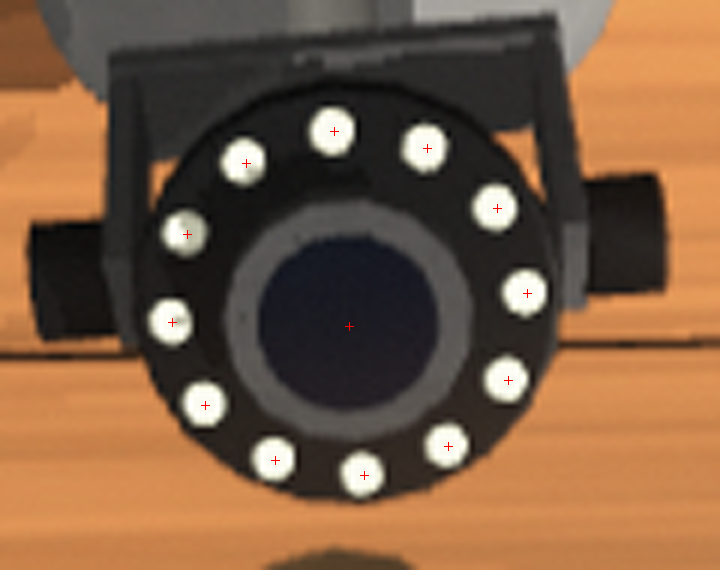

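The model lands on all 12 lights and the lens to within a pixel. I'll make one small trim and let it settle, then hand in.

Request:
servo_tool(increments=[0,-0.001,0,-0.001,0,0,0,0,-0.001,0,-0.001,0,0,0,0,-0.001,0,-0.001,0,0,0,0,-0.001,0,-0.001,0,0,0,0,-0.001,0,-0.001,0,0,0,0,-0.001,0,-0.001,0,0,0])

```text
t: 10.32
tcp_pos: [0.5602, -0.0207, 0.2753]
tcp_rot: [3.091, 0.558, 3.131]
contact_force: [-0.5, -0.3, -0.5]
opening: 0.0265
```

```bash
python3 goal.py
python3 - <<'E'
from bench import bot
s=bot.read_state();print(s['opening'],s['contact_force'],abs(s['dq']).max())
print(bot.hand_in())
E
```

```text
t 10.325 shift [ 0.0002  0.0001 -0.0007] turn [0.    0.008 0.001] end err [-0.0001 -0.0001  0.0007] dist 0.0008 ang 0.0013
0.026541455711808402 [-0.5207588  -0.29238817 -0.54157263] 0.0016970169144614074
the job is handed in; nothing more can be done
None
```

I drew the stopper straight out of the tall pot by its knob and left the pot standing. I carried it to the inspection camera and handed in at about 10.3 s, still holding it in front of the lens. The hand-in reports no verdict.

- **Position:** the plug end is about 1 mm from the fitted focus point and its axis about 0.001 rad from the fitted lens axis. This takes the stopper as gripped where planned. The scene picture after arriving agreed to about a pixel.
- **Lens estimate:** the lens ring fitted from the first views landed on all 12 ring lights and the lens to within a pixel in a new wrist view. The fit's own uncertainty is about 0.03 rad in tilt and 0.05 rad in turn, so the true axis error may be larger than 0.001 rad.
- **Grip and stillness:** the opening held steady at 26.5 mm, outside forces were under 1 N and the arm was still.
- **Other things on the desk:** the pots, camera, chalk, pen and protractor looked unmoved in the last pictures.

No check failed or disagreed.

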